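# Hold a microcentrifuge lid at its balance point for a new gas spring

## Robot

A 6-joint arm with a two-finger parallel gripper is mounted at the origin on the work surface; the furniture and walls round the work are solid. World frame = base frame: x ahead of the robot, y to its left, z up, the work surface at z = 0. Lengths are in m, angles in rad, forces in N, time in s.
With the tool pointing down it reaches from about 0.375 to 0.925 m from the base axis. Payload 5.7 kg.
Tool frame: the origin (TCP) lies midway between the tips of the shut fingers; the grasp point (between the pads) lies 19 mm behind it; z points along the fingers, y is the line along which they close (so a half turn about z gives the same grasp; the last joint's range is limited). The gripper opens to 88 mm and grips with 3 to 60 N. Pads are 20 mm wide; open, the fingers measure 115 mm over their backs; the gripper's body (75 mm by 178 mm) begins 61 mm behind the grasp point.
Start: joints at [1.212, 0.359, 1.51, -0, 1.272, -0.115], TCP at [0.145, 0.582, 0.223] pointing down, gripper open.
Joint ranges: [-2.97, 2.97], [-1.01, 2.36], [0.21, 2.38], [-0.96, 4.11], [0.2, 2.71], [-2.98, 2.98]. Speed limits (rad/s): [2.39, 2.39, 3.14, 3.14, 3.14, 3.14].

## Interface

Orientations are given as a unit quaternion [x, y, z, w].
In Python, from bench import move_ptp, servo_line, goto_joints, move_gripper, sleep, inverse_kinematics, capture, PlanningError, close_job, spot_in, silhouettes, current_clock, current_joint_pos, current_qvel, current_joint_torque, current_position, current_orientation, current_force, current_torque, current_finger_gap, current_grip_force gives the robot as it stands. Calls block until the motion is done:
- move_ptp(position, orientation): joint-space move of the TCP to a pose.
- servo_line(position, orientation=None, rate=0.15, contact_N=None): straight line of the TCP; orientation=None keeps the orientation; rate is the mean speed in m/s. With contact_N (N) it stops when the force on the tool has changed by that much, and returns True; else False.
- goto_joints(angles): joint-space move.
- move_gripper(opening): finger opening in m; the grip force is fixed at half the most; returns when the fingers have stopped.
- sleep(seconds).
- inverse_kinematics(position, orientation): joint angles nearest the present ones, or None.
- capture(name): name is "scene" or "top" or "wrist"; returns a dict with "image" (420x560x3 uint8, blue, green, red), "range_z" (420x560 float32, m along the optical axis (not along the pixel's ray), 0 where there is no reading), "intrinsics" (3x3 intrinsics, pixels), "R" (3x3) and "t" (3): a world point X has camera coordinates R X + t. Camera axes: x right, y down, z forward; pixel columns grow to the right and rows downward; lengths in m; the calibration is good to about 2 mm. A picture is of the moment at which its call begins.
A pose or a line that the arm cannot do raises PlanningError and nothing moves.
- close_job(): hands the job in; it is judged then, once.
Trained networks look in the newest picture that a camera, given by its name, has taken for a name from the list of things; names that differ only in an ending like _2 or _b are one class to them, and where a whole thing is asked for, a point or a joint stands for the part that bears it (a point fixed in the world has none). Each returns a list of dicts, best first, with "conf" (0 to 1); they miss things now and then, are a little off and sometimes report something else, mostly with a low value. They report only what shows in the picture. A call takes as long as a camera call.
- spot_in(camera, query): "xy" ([column, row] in pixels, amid what is visible of it).
- silhouettes(camera, query): "region" (420x560 bool, what is visible of it) and "xy" ([column, row] in pixels, amid what is visible of it).
Readings, each from a call of its own:
- current_clock(): time.
- current_joint_pos(): joint angles.
- current_qvel(): joint speeds.
- current_joint_torque(): joint torques, N m.
- current_position(): TCP position.
- current_orientation(): TCP orientation.
- current_force(): force on the tool from outside, world axes, zero at the start.
- current_torque(): the same for the moment, N m.
- current_finger_gap(): finger opening in m.
- current_grip_force(): force on a finger pad.
Only numpy, scipy, OpenCV 4.12 (cv2) and the standard library are available. Lean on these libraries where they do the work, as an engineer would, in place of code of your own. Each camera call takes 0.05 s, during which the arm holds its last target. There are 200 camera calls.

## Task

The lid's old gas spring is off the small microcentrifuge and the new one is about to be clipped on, so nothing keeps the lid up by itself. Press the green release button on the front of the machine fully down and let it come up again, so that the lid springs ajar; then take the blue lid by the tab at the middle of its front edge and swing it up to its over-centre balance point (about 75 degrees open, where it wants to fall neither shut nor over backwards). Finish there, still gripping the tab between the fingers and keeping the lid still: do not let the lid drop on the way or go over backwards, and leave the other things on the table where they are.

Things in the scene. Friction and masses are not known exactly. Their poses are not given: they have to be found in the camera images.
- centrifuge: white microcentrifuge, fixed to the table, 255 x 210 mm, 117 mm high over the shut lid (rear deck 88 mm high, control panel along the front 62 mm high, 57 mm deep). Origin on the table under it, 140 mm behind its front face, 115 mm ahead of its rear; +x from its front (panel, lid tab) to its rear (hinge), z up. The front faces the robot, turned by up to 0.3 rad.
- release (a joint): travel in m of the round green lid release button (26 mm across, black collar 42 mm across, on the control panel): 0 up, 0.006 fully down. It moves straight down against a spring, 1.5 N at first, 5 N at the bottom, and comes up by itself. It draws back the hook that locks the lid, clear in the last third of its travel.
- release_top (a point): centre of the top face of the release button, 83.5 mm above the table when up; at (-112, -60) mm in the machine's frame.
- lid (a joint): lid's opening angle in rad, about the machine's +y axis through lid_hinge (front edge goes up and rearward). Shut and locked: about 0.005. After the button is pressed a spring plunger lifts it to about 0.08 and it stays there. It swings freely (0.45 kg, hardly any friction): it balances at 1.318 rad (75.5 degrees), falls shut from below that, over backwards to a stop at 1.95 from above.
- lid_hinge (a point): middle of the lid's hinge axis, 88 mm above the table, at (85, 0) mm in the machine's frame. The axis is the machine's y axis.
- tab_grip (a point): point to grip, moving with the lid: mid width and thickness of the blue tab that juts 29 mm from the middle of the lid's front edge, 18 mm out from the edge. Tab: 32 mm wide along the machine's y between flat side faces that stay upright as the lid swings, 13 mm thick. Lid shut: 183 mm ahead of the hinge axis, 12 mm above it, 100 mm over the table, 38 mm over the panel. Lid: 184 mm wide.
- gas_spring: the new gas spring, 183 mm long and 13 mm thick, black barrel, bright rod, grey end sockets, lying loose on the table beside the machine's right side (-y). Origin at the middle of its underside, x along it. Leave it alone.
- screwdriver: screwdriver, 180 mm long, lying loose beyond the gas spring. Leave it alone.
- sample_jar: white jar with blue lid, 56 mm across, 72 mm high, standing loose to the left of the machine. Leave it alone.
- amber_bottle: amber bottle with black cap, 39 mm across, 89 mm high, standing loose to the left of the machine. Leave it alone.
- bench_timer: white timer, 66 x 66 x 18 mm, lying loose far to the left. Leave it alone.

How it is judged:
By the outcome, as a careful person would: the job done as asked, in the order asked, and still so for the second after the job is handed in, while the arm keeps its last pose, push and grip.
It also fails if it takes over 56 s, if anything falls off the work surface, if the arm or the gripper's body presses on something with over 40 N, if the wrist force passes 120 N, or if a joint passes its speed limit or range.

## Working session

There is one attempt and no reset: what is moved stays moved. The work goes in short steps, each a Python script; the robot and the scene stay as the last script left them, time stands still between calls to the robot, and variables do not carry over. Pictures are saved under pics/ and viewed, at most 10 in all, crops included, and the job is handed in when it is done.

```bash
ls; mkdir -p pics
cat > h.py <<'E'
import numpy as np, cv2
from bench import *
def world(c,uv_mask):
    v,u=np.nonzero(uv_mask); z=c["range_z"][v,u]; k=z>0; u,v,z=u[k],v[k],z[k]
    K=c["intrinsics"]; P=np.stack([(u-K[0,2])*z/K[0,0],(v-K[1,2])*z/K[1,1],z])
    return (c["R"].T@(P-np.reshape(c["t"],(3,1)))).T
E
python3 - <<'E'
from h import *
ims=[]
for n in ("scene","top"):
    c=capture(n); ims.append(c["image"]); print(n,-c["R"].T@c["t"])
    for q in ("centrifuge","release","lid","tab_grip","release_top","gas_spring","sample_jar","amber_bottle"):
        for s in silhouettes(n,q)[:2]:
            p=world(c,s["region"])
            print(n,q,round(s["conf"],2),np.round(s["xy"]),s["region"].sum(),np.round(np.median(p,0),3) if len(p) else None)
    for q in ("release_top","tab_grip"): print(q,[(s["conf"],s["xy"]) for s in spot_in(n,q)[:2]])
cv2.imwrite("pics/a.png",ims[0]);cv2.imwrite("pics/b.png",ims[1])
E
```

```text
pics
scene [-0.38667639 -0.89981627  0.67095001]
scene centrifuge 0.76 [330. 232.] 5715 [ 0.53  -0.111  0.081]
scene centrifuge 0.45 [361. 274.] 128 [ 0.503 -0.236  0.009]
scene release 0.4 [317. 240.] 54 [ 0.47  -0.108  0.082]
scene lid 0.81 [337. 212.] 2248 [ 0.578 -0.082  0.115]
scene tab_grip 0.63 [335. 215.] 2409 [ 0.577 -0.081  0.115]
scene release_top 0.59 [317. 241.] 60 [ 0.469 -0.109  0.082]
scene gas_spring 0.64 [359. 273.] 150 [ 0.501 -0.235  0.009]
scene sample_jar 0.72 [212. 223.] 461 [0.366 0.236 0.046]
scene amber_bottle 0.74 [227. 221.] 323 [0.432 0.238 0.045]
release_top [(0.62, [225.6, 216.9]), (0.42, [314.4, 239.9])]
tab_grip [(0.57, [336.7, 214.0])]
top [0.21291882 0.07467756 1.52678093]
top centrifuge 0.6 [316. 210.] 4414 [ 0.567 -0.057  0.112]
top release 0.4 [328. 236.] 37 [ 0.474 -0.106  0.083]
top lid 0.78 [316. 200.] 2781 [ 0.594 -0.059  0.115]
top tab_grip 0.8 [315. 201.] 2792 [ 0.594 -0.06   0.115]
top release_top 0.6 [327. 233.] 34 [ 0.474 -0.103  0.083]
top sample_jar 0.68 [230. 262.] 241 [0.373 0.25  0.069]
release_top [(0.56, [326.0, 234.4])]
tab_grip [(0.74, [314.9, 199.6])]
```

Run:
```python
import cv2,numpy as np
a=cv2.imread("pics/a.png")[170:310,180:420];b=cv2.imread("pics/b.png")[140:300,200:400]
a=cv2.resize(a,(600,350),interpolation=3);b=cv2.resize(b,(312,250),interpolation=3)
cv2.imwrite("pics/c.png",np.vstack([a,np.pad(b,((0,0),(0,288),(0,0)))]))
```

```text
(no output)
```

View pics/c.png

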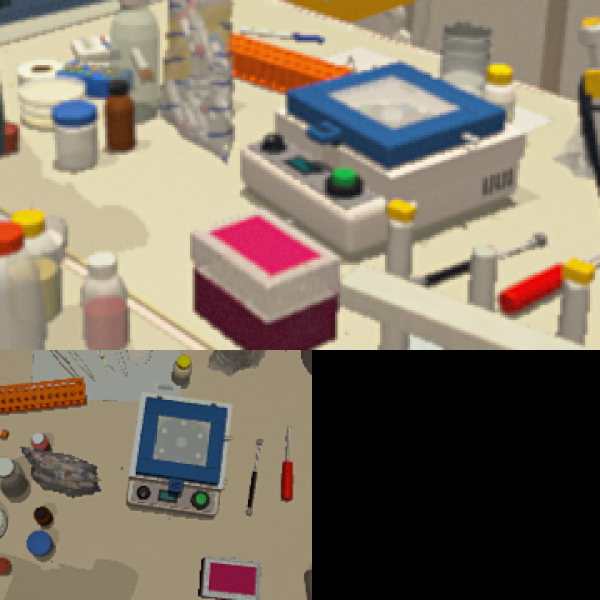

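The crops show the shut lid with its tab at the middle front, at about (315,227) in the top view. The green button is right of the tab, at about (328,236). The gas spring and screwdriver lie on the right. I'll take a closer look with the wrist camera and fit the machine's pose from that.

```bash
cat >> h.py <<'E'
def q_down(yaw):  # tool z down; tool y along machine y (sign chosen by caller via yaw+pi)
    from scipy.spatial.transform import Rotation as R
    return (R.from_euler('z',yaw)*R.from_euler('x',np.pi)).as_quat()
E
python3 - <<'E'
from h import *
q=current_orientation(); print(q)
servo_line([0.145,0.55,0.40],rate=0.4)
best=None
for y in (0,np.pi):
    s=inverse_kinematics([0.45,-0.07,0.42],q_down(y-0.08)); print(y,s)
    if s is not None and (best is None or abs(s[5])<abs(best[0][5])): best=(s,y)
goto_joints(best[0]); print(current_clock())
c=capture("wrist"); im=c["image"].copy()
for q in ("lid","release_top","centrifuge"):
    for s in silhouettes("wrist",q)[:2]:
        p=world(c,s["region"]); print(q,round(s["conf"],2),np.round(s["xy"]),s["region"].sum(),np.round(np.median(p,0),4))
np.savez("w.npz",**c)
cv2.imwrite("pics/d.png",im)
E
```

```text
[ 1.21582056e-01  9.92581382e-01 -5.47375131e-05 -1.49017413e-05]
0 [-3.06193570e-01  1.44280573e-02  1.47410718e+00 -4.44089210e-16
  1.65305742e+00  1.34460276e+00]
3.141592653589793 [-0.30619357  0.01442806  1.47410718  0.          1.65305742 -1.7969899 ]
4.1583
lid 0.85 [264.  59.] 17860 [ 0.5854 -0.0595  0.1163]
centrifuge 0.93 [269.  73.] 24371 [ 0.5677 -0.0596  0.1156]
centrifuge 0.35 [306. 141.] 256 [ 0.4779 -0.1051  0.0834]
```

View pics/d.png

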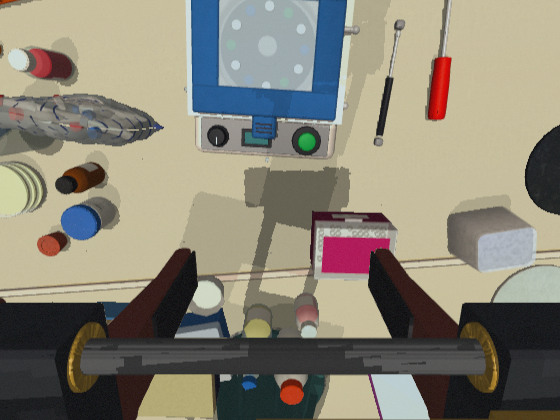

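The wrist view shows the green button at about (306,141) and the tab at about (264,127). A pink box stands clear, in front of the machine. Next I'll fit the pose from colour and depth.

Run:
```python
from h import *
from scipy.optimize import least_squares
c=dict(np.load("w.npz")); h=cv2.cvtColor(c["image"],cv2.COLOR_BGR2HSV)
box=np.zeros(h.shape[:2],bool); box[:165,180:360]=1
g=box&(abs(h[...,0].astype(int)-65)<18)&(h[...,1]>120)&(h[...,2]>60); g[:120]=0; g[:,:285]=0
b=box&(abs(h[...,0].astype(int)-106)<12)&(h[...,1]>130)
G=world(c,g); G=G[abs(G[:,2]-.0835)<.004]; print("btn",len(G),G.mean(0))
B=world(c,b); print("blue z",np.percentile(B[:,2],[2,25,50,75,98]))
# lid top points: side edges and front edge by row/col extents
v,u=np.nonzero(b); 
L=B[(B[:,2]>.108)]
yaw=-0.05
for _ in range(5):
    R=np.array([[np.cos(yaw),np.sin(yaw)],[-np.sin(yaw),np.cos(yaw)]]); M=L[:,:2]@R.T
    y0,y1=np.percentile(M[:,1],[.5,99.5]); yc=(y0+y1)/2
    ys=np.linspace(y0+.01,y1-.01,60); ed=[]
    for a in ys:
        k=abs(M[:,1]-a)<.0015
        if k.any() and abs(a-yc)>.03: ed.append((a,M[k,0].min()))
    ed=np.array(ed); p=np.polyfit(ed[:,0],ed[:,1],1); r=ed[:,1]-np.polyval(p,ed[:,0]); k=abs(r)<.003; p=np.polyfit(ed[k,0],ed[k,1],1)
    yaw-=np.arctan(p[0])
print("yaw front",yaw,"ys",y0,y1,"front x",np.polyval(p,yc))
R=np.array([[np.cos(yaw),np.sin(yaw)],[-np.sin(yaw),np.cos(yaw)]])
# side edges
M=L[:,:2]@R.T; sl=[]
for f in (np.min,np.max):
    xs=np.linspace(M[:,0].min()+.04,M[:,0].max()-.01,40); e=np.array([(a,f(M[abs(M[:,0]-a)<.0015,1])) for a in xs if (abs(M[:,0]-a)<.0015).any()]); sl.append(np.polyfit(e[:,0],e[:,1],1)[0]); print("side",np.median(e[:,1]))
print("side slopes",sl)
fx=np.polyval(p,yc); MB=B[:,:2]@R.T
T=(MB[:,0]<fx-.004)&(abs(MB[:,1]-yc)<.03)
print("tab",T.sum(),np.percentile(MB[T],[1,99],axis=0),np.median(B[T,2]))
gm=R@G[:,:2].mean(0); print("btn m",gm)
o=gm-[-.112,-.06]; print("origin via btn (m-frame)",o,"predict lid yc",o[1],"front",o[0]+.085-.165, "world",R.T@o)
```

```text
btn 250 [ 0.47743979 -0.10461987  0.08335032]
blue z [0.10662068 0.11669921 0.11739517 0.11805527 0.11934088]
yaw front -0.1380290552331996 ys -0.069015161240589 0.11197906702803778 front x 0.5197217547516094
side -0.06904984813863475
side 0.11204956872177879
side slopes [np.float64(-0.0023864311754209673), np.float64(0.0036427425307178764)]
tab 398 [[0.48575162 0.00633805]
 [0.51547888 0.03682454]] 0.1069328428843638
btn m [ 0.48729368 -0.03793334]
origin via btn (m-frame) [0.59929368 0.02206666] predict lid yc 0.022066663724568468 front 0.5192936844731929 world [ 0.59663004 -0.06060074]
```

The button, lid and tab fits agree: yaw -0.138, and the lid centre is within 1 mm. Now I'll press the button.

```bash
cat >> h.py <<'E'
YAW=-0.138; RM=np.array([[np.cos(YAW),-np.sin(YAW)],[np.sin(YAW),np.cos(YAW)]]); O=RM@[0.5994,0.0217]
Q=q_down(YAW)
def m2w(x,y,z): return [*(O+RM@[x,y]),z]
def tab(th,off=0.012):  # TCP for lid angle th
    f=np.arctan2(.012,.183); r=np.hypot(.012,.183)
    return m2w(.085-r*np.cos(th+f),0,.088+r*np.sin(th+f)-off)
E
python3 - <<'E'
from h import *
move_gripper(0.0); print(current_finger_gap())
move_ptp(m2w(-.112,-.06,.13),Q)
servo_line(m2w(-.112,-.06,.089),rate=.1)
f0=current_force()
hit=servo_line(m2w(-.112,-.06,.0755),rate=.015,contact_N=9)
print(hit,current_position(),current_force()-f0,current_clock())
sleep(.2); print(current_position(), current_force()-f0)
servo_line(m2w(-.112,-.06,.15),rate=.1)
move_gripper(0.07)
move_ptp(m2w(-.15,0,.30),Q)
c=capture("wrist"); np.savez("w2.npz",**c); cv2.imwrite("pics/e.png",c["image"])
c=capture("scene")
for s in silhouettes("scene","lid")[:1]:
    M=world(c,s["region"]); k=M[:,2]>.1; M=M[k]; xm=(M[:,:2]-O)@RM
    A=np.c_[xm,np.ones(len(M))]; print("lid plane",np.linalg.lstsq(A,M[:,2],rcond=None)[0])
print(current_clock(),current_finger_gap())
E
```

```text
0.000674151564031137
True [ 0.47781368 -0.10506402  0.07781016] [-1.81907088  0.83207029  7.08496125] 8.125
[ 0.47783835 -0.10508409  0.07782179] [-1.61545752  0.73453611  6.31715522]
lid plane [-0.03050624  0.03404401  0.11961466]
11.2 0.06989040481734181
```

View pics/e.png

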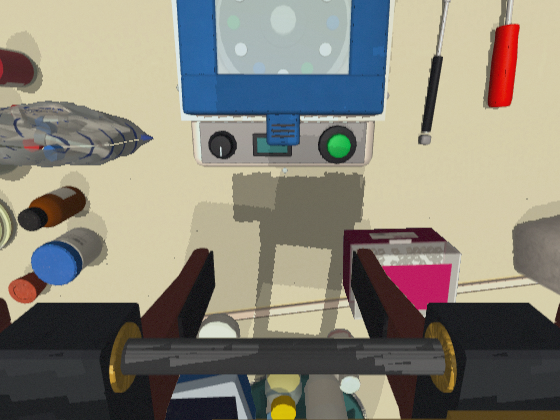

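The wrist view shows the button back up at (338,145) and the tab at (283,128). I'll measure the tab's height to see if the lid is ajar.

Run:
```python
from h import *
c=dict(np.load("w2.npz")); h=cv2.cvtColor(c["image"],cv2.COLOR_BGR2HSV)
b=(abs(h[...,0].astype(int)-106)<12)&(h[...,1]>130); b[160:]=0; b[:,:170]=0; b[:,400:]=0
B=world(c,b); X=np.c_[(B[:,:2]-O)@RM,B[:,2]]
T=(X[:,0]<-.085)&(abs(X[:,1])<.025); print("tab top z",np.median(X[T],0),np.percentile(X[T],[1,99],axis=0))
L=(X[:,0]>-.075)&(X[:,0]<.07)&(X[:,2]>.1); print(np.polyfit(X[L,0],X[L,2],1))
```

```text
tab top z [-0.09733711  0.00044078  0.12079187] [[-0.11443929 -0.01490049  0.0629464 ]
 [-0.08542715  0.0148954   0.12291013]]
[-0.08123111  0.12393004]
```

The lid is ajar at 0.081 rad, as expected. Next I'll grip the tab and swing the lid up along its arc.

Run:
```python
from h import *
ths=np.linspace(.08,1.318,12)
assert all(inverse_kinematics(tab(t),Q) is not None for t in ths)
p=tab(.08); move_ptp([p[0],p[1],p[2]+.06],Q)
print(servo_line(p,rate=.08,contact_N=8))
move_gripper(0.0); print("gap",current_finger_gap(),current_grip_force(),current_force())
for t in ths[1:]:
    servo_line(tab(t),rate=.08)
    g=current_finger_gap(); print(round(t,2),round(g,4),round(current_grip_force(),1),np.round(current_force(),1))
    if g<.028: print("lost"); break
print(current_clock())
sleep(.5)
c=capture("scene"); cv2.imwrite("pics/f.png",c["image"][120:330,180:440].repeat(2,0).repeat(2,1))
for s in silhouettes("scene","lid")[:1]:
    M=world(c,s["region"]); X=np.c_[(M[:,:2]-O)@RM,M[:,2]]
    k=(X[:,2]>.11)&(X[:,2]<.24)&(abs(X[:,0]-.04)<.06); print(k.sum(),np.arctan(np.polyfit(X[k,2],X[k,0],1)))
```

```text
False
gap 0.03212157511222712 29.99950110912323 [ 0.22007113 -2.35252117  0.51303866]
0.19 0.0317 30.0 [ 1.2 -3.6 -1.9]
0.31 0.0317 30.0 [-0.1 -4.3 -3.3]
0.42 0.0318 30.0 [ 1.2 -4.7 -3.6]
0.53 0.0319 30.0 [ 1.2 -5.3 -3.1]
0.64 0.0319 30.2 [ 0.9 -5.3 -2.1]
0.76 0.0314 30.6 [-0.2 -5.1 -2.3]
0.87 0.0316 30.7 [-1.5 -5.5 -1.9]
0.98 0.0317 30.4 [-1.  -5.2 -2.2]
1.09 0.0314 30.1 [-0.4 -5.2 -0. ]
1.21 0.0319 30.0 [-0.5 -5.2 -1.6]
1.32 0.0318 30.0 [-0.9 -5.3 -0.5]
17.9083
1782 [-0.31683088  0.13267635]
```

View pics/f.png

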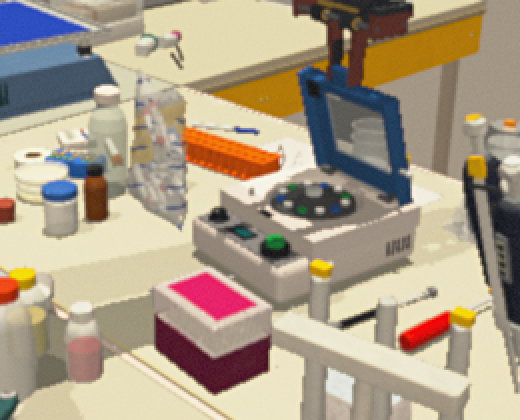

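The picture shows the lid up, its tab held between the fingers, with the jar, bottle, spring and screwdriver apparently undisturbed. I'll check the angle with a robust fit to the plane of the lid's inner face.

Run:
```python
from h import *
from scipy.optimize import least_squares
for n in ("scene","top"):
    c=capture(n); ss=silhouettes(n,"lid")
    h=cv2.cvtColor(c["image"],cv2.COLOR_BGR2HSV); blue=(abs(h[...,0].astype(int)-108)<14)&(h[...,1]>110)
    M=world(c,cv2.erode((ss[0]["region"]&blue).astype(np.uint8),np.ones((2,2)))>0); X=np.c_[(M[:,:2]-O)@RM,M[:,2]]
    k=(X[:,2]>.115)&(X[:,2]<.27)&(abs(X[:,1])<.1)&(abs(X[:,0]-.05)<.08); X=X[k]
    r=least_squares(lambda p:p[0]+p[1]*X[:,1]-(X[:,0]*np.sin(p[2])+X[:,2]*-np.cos(p[2])),[0,0,1.3],loss="soft_l1",f_scale=.001)
    print(n,ss[0]["conf"],k.sum(),r.x,np.median(abs(r.fun)), "z max pct",np.percentile(X[:,2],[1,99]))
print(current_position(),tab(1.318),current_force())
```

```text
scene 0.79 836 [0.13017497 0.0260545  1.93038029] 0.0047181845559299 z max pct [0.11579709 0.26394335]
top 0.47 71 [-0.24161274 -0.0031631   0.10927922] 0.0015777183244224113 z max pct [0.24143943 0.26440211]
[ 0.64574787 -0.06813707  0.25486185] [np.float64(0.6470512977592696), np.float64(-0.0679559832172078), np.float64(0.2561850252278072)] [-0.89202442 -5.06649575 -1.63812739]
```

Run:
```python
from h import *
rng=np.random.default_rng(0)
c=capture("scene"); s=silhouettes("scene","lid")[0]
h=cv2.cvtColor(c["image"],cv2.COLOR_BGR2HSV); blue=(abs(h[...,0].astype(int)-108)<14)&(h[...,1]>110)
M=world(c,s["region"]&blue); X=np.c_[(M[:,:2]-O)@RM,M[:,2]]
X=X[(X[:,2]>.1)&(X[:,2]<.29)&(abs(X[:,1])<.1)&(abs(X[:,0]-.05)<.08)]
# histogram vote over theta: plane with hinge-axis direction y; offset d from hinge
x,z=X[:,0]-.085,X[:,2]-.088
res=[]
for t in np.arange(1.0,1.6,.01):
    d=x*np.sin(t)+z*np.cos(t); H,e=np.histogram(d,np.arange(-.06,.06,.0015)); i=H.argmax(); res.append((H[i],t,e[i]))
for r in sorted(res,reverse=True)[:8]: print(np.round(r,4))
for lo in np.arange(.1,.29,.02):
    k=(X[:,2]>lo)&(X[:,2]<lo+.02); print(round(lo+.01,2),k.sum(),np.round(np.percentile(X[k,0],[5,25,50,75,95]),4) if k.any() else '')
cv2.imwrite("pics/g.png",cv2.resize(c["image"][110:240,300:420],(720,780)[:2],interpolation=3)[:600])
```

```text
[1.84e+02 1.28e+00 1.80e-02]
[1.79e+02 1.29e+00 1.80e-02]
[1.73e+02 1.30e+00 1.80e-02]
[1.58e+02 1.26e+00 1.95e-02]
[1.57e+02 1.27e+00 1.80e-02]
[1.47e+02 1.31e+00 1.65e-02]
[1.46e+02 1.24e+00 1.95e-02]
[1.45e+02 1.20e+00 1.95e-02]
0.11 246 [0.0808 0.0947 0.0971 0.0994 0.1017]
0.13 114 [0.0727 0.0814 0.0901 0.0935 0.0962]
0.15 95 [0.0668 0.0732 0.0825 0.0864 0.0893]
0.17 105 [0.0617 0.0674 0.0745 0.0794 0.0828]
0.19 108 [0.0549 0.0619 0.0704 0.0742 0.0775]
0.21 96 [0.0467 0.0538 0.0602 0.0676 0.0718]
0.23 152 [0.0439 0.0514 0.0621 0.0647 0.0666]
0.25 283 [0.0374 0.0397 0.0437 0.0512 0.0574]
0.27 43 [0.0335 0.0349 0.037  0.0383 0.0399]
0.29 0
```

View pics/g.png

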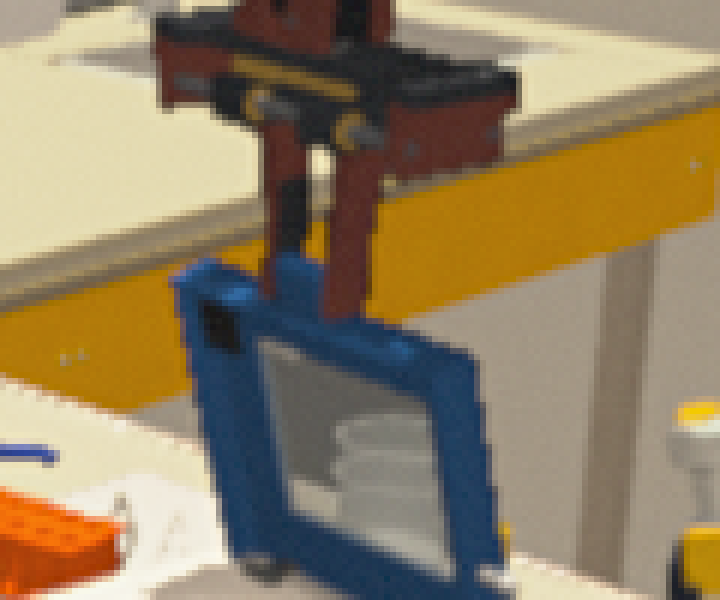

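The view shows the tab between the fingers. Vision puts the lid at about 1.285 rad and kinematics at about 1.31. I'll nudge it up slightly to centre it, check that it's steady, and hand in.

Run:
```python
from h import *
servo_line(tab(1.335),rate=.02); sleep(1)
p=np.array(current_position()); x=(RM.T@(p[:2]-O))[0]
f=np.arctan2(.012,.183); print("th kin",np.arccos((.085-x)/.1834)-f,current_finger_gap(),current_grip_force(),current_force())
c=capture("scene"); s=silhouettes("scene","lid")[0]
h=cv2.cvtColor(c["image"],cv2.COLOR_BGR2HSV); blue=(abs(h[...,0].astype(int)-108)<14)&(h[...,1]>110)
M=world(c,s["region"]&blue); X=np.c_[(M[:,:2]-O)@RM,M[:,2]]; X=X[(X[:,2]>.1)&(X[:,2]<.29)&(abs(X[:,1])<.1)&(abs(X[:,0]-.05)<.08)]
a,z=X[:,0]-.085,X[:,2]-.088
print(sorted([(np.histogram(a*np.sin(t)+z*np.cos(t),np.arange(-.06,.06,.0015))[0].max(),round(t,2)) for t in np.arange(1,1.6,.01)])[-5:],current_clock())
print(close_job())
```

```text
th kin 1.3246733212580803 0.03174192842798874 29.999657571315765 [-3.11568228 -4.88329828 -0.91501079]
[(np.int64(170), np.float64(1.28)), (np.int64(176), np.float64(1.29)), (np.int64(184), np.float64(1.31)), (np.int64(197), np.float64(1.32)), (np.int64(221), np.float64(1.3))] 20.2167
the job is handed in; nothing more can be done
None
```

I pressed the release button down and let it come back up, then swung the lid up by its tab and handed the job in at about 20 s, still gripping. The lid reads about 1.30 rad by camera and 1.32 by arm position, against the 1.318 balance point.

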